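# Dose the test beaker and hold the probe in it through the guide

### The arm

A 6-joint arm with a two-finger parallel gripper is mounted at the origin on a cart in front of the work surface, level with it; the furniture and walls round the work are solid. World frame = base frame: x ahead of the robot, y to its left, z up, the work surface at z = 0. Lengths are in m, angles in rad, forces in N, time in s.
With the tool pointing down it reaches from about 0.375 to 0.9 m from the base axis. Payload 3.1 kg.
Tool frame: the origin (TCP) lies at the centre of the arm's flange, where the gripper is bolted on; the fingertips stand 182 mm ahead of it and the grasp point (between the pads) lies 164 mm ahead of it; z points along the fingers, y is the line along which they close (so a half turn about z gives the same grasp; the last joint's range is limited). The gripper opens to 87 mm and grips with 3 to 60 N. Pads are 19 mm wide; open, the fingers measure 117 mm over their backs; the gripper's body (75 mm by 190 mm) begins 51 mm behind the grasp point.
Start: joints at [1.081, 0.527, 1.433, -0, 1.181, -0.178], TCP at [0.192, 0.595, 0.405] pointing down, gripper open.
Joint ranges: [-3.08, 3.08], [-0.75, 2.2], [0.22, 2.44], [-1.43, 4.57], [0, 2.65], [-2.85, 2.85]. Speed limits (rad/s): [2.79, 2.79, 3.14, 3.14, 3.14, 3.14].

### API

Orientations are given as a unit quaternion [x, y, z, w].
In Python, from rig import * gives the robot as it stands.
- The arm moves only by the tool move_arm, never from a script. Its argument "commands" is a list that holds one entry, the list of rows, each a list of 6 numbers: the shift along the tool's x, y, z in units of 40 mm (1.0 is 40 mm), then the turn, a rotation vector about the tool's x, y, z in rad. A call has 1 to 12 rows; each row is the pose to reach, as a shift and turn from the pose commanded when the call began, along the tool's axes at that moment; what a row does not reach only later rows make up. A row lasts 1/8 s, in which the tool goes at most 62.5 mm and 10.7 degrees, less where a joint would pass 70% of its speed; a pose out of reach is approached as far as the arm can. A call with a gripper value outside its range is refused whole. "claw" is the closure, from -1 (fully open) to 1 (shut), so that 0 is half open, set as the call begins (left out, the last holds). The fingers move at their own pace and stop on an object; "squeeze" is the grip in N (left out, the last holds). Time passes only in rows, so rows that repeat a pose let the fingers close. It gives the time, the measured TCP pose, the force, the opening and the grip force at its end, in the units of the state.
- get_obs(): the state, without advancing time (a new reading comes with each control period).
- camera(name): name is "side" or "top"; returns a dict with "pixels" (420x560x3 uint8, blue, green, red), "range_z" (420x560 float32, m along the optical axis (not along the pixel's ray), 0 where there is no reading), "camera_matrix" (3x3 intrinsics, pixels), "D" ([k1, k2, p1, p2, k3] as OpenCV has them; the pictures are not rectified), "extrinsics" (4x4, takes a point from world to camera coordinates). Camera axes: x right, y up, looking along -z (the intrinsics and any distortion apply to the point x, -y, -z); pixel columns grow to the right and rows downward; lengths in m; the calibration is good to about 2 mm. A picture is of the moment at which its call begins.
- hand_in(): hands the job in; it is judged then, once.
The state is a dict: "time": time; "q": joint angles; "joint_velocities": joint speeds; "joint_torque": joint torques, N m; "position": TCP position; "tool_rot": TCP orientation; "ft_force": force on the tool from outside, world axes, zero at the start; "moment": the same for the moment, N m; "grip_width": finger opening in m; "grip_force": force on a finger pad.
Only numpy, scipy, OpenCV 4.12 (cv2) and the standard library are available. Lean on these libraries where they do the work, as an engineer would, in place of code of your own. Each camera call takes 0.05 s, during which the arm holds its last target. There are 200 camera calls.

### The job

Get the etch test started: push the pump bottle's white cap all the way down and let it spring back up, then lift the probe out of its storage tube and lower it from above, upright, through the round guide over the beaker until its tip is about halfway down inside the beaker. The rod must not touch the guide or the beaker at any time; finish while still holding the probe there, still and in the middle of the guide hole, without letting go, and leave the other things on the table where they are.

Things in the scene. Friction and masses are not known exactly. Their poses are not given: they have to be found in the camera images.
- station: fixed test station: aluminium base plate (155 x 225 x 20 mm) with a pale beaker (79 mm across, inner floor 23 mm and rim 98 mm above the table), a steel guide ring above it on a bracket, and a small dark bottle with a white pump. Origin: on the table, straight below the centre of guide and beaker; z up. Bracket upright at +x (66 to 78 mm, top 126 mm); pump axis 115 mm along +y.
- guide_mouth (a point): centre of the guide hole's upper mouth, 124 mm above the table. The guide is a vertical steel ring 38 mm across outside and 20 mm tall with a straight through bore 20 mm in diameter; its underside is 104 mm above the table, 6 mm over the beaker's rim. Halfway down the beaker is 64 mm below this point. z up, other axes as the station's.
- pump_top (a point): centre of the top of the pump's white cap, a disc 32 mm across, 161 mm above the table at rest; a thin spout leads from the cap towards the guide, its top about 5 mm below the cap's top, and ends bent down 32 mm from the guide's axis. The cap is pressed straight down.
- pump_head (a joint): travel of the pump's cap: 0 at rest, 0.010 m fully down. A spring pushes it back: 2 N to start it, 6 N when fully down. Only a press past 0.0075 m gives a full dose.
- probe_stand: storage tube of the probe, fixed to the table: an aluminium tube 32 mm across with a 14 mm bore, its top 140 mm above the table, on a dark round foot 84 mm across and 26 mm high. Origin: on the table, on the tube's axis; z up.
- probe: the probe, 175 mm long, 80 g or so: a round steel rod 8 mm in diameter and 120 mm long under a round black handle, 22 mm in diameter and 50 mm long, with a shoulder 26 mm across and 5 mm thick between the two. At the start it hangs upright in the storage tube with the shoulder on the tube's top. Origin: centre of the rod's lower end (the tip); z runs along the rod up to the handle.
- probe_tip (a point): the rod's lower end, its centre (same point as the probe's origin).
- probe_handle (a point): point on the probe's axis in the handle where it is best gripped, 152 mm above the tip, 32 mm above the shoulder's underside and 23 mm below the handle's top.
- ink_tin: round tin with a grey press lid, 78 mm across, 53 mm tall, standing to the left; not part of the job. Origin: centre of its underside.
- gum_jar: jar with a red screw lid, 65 mm across, 72 mm tall, standing behind the work; not part of the job. Origin: centre of its underside.
- tape_roll: roll of tape lying flat, 76 mm across, 19 mm tall, to the right of the work; not part of the job. Origin: centre of its underside.
- loupe: small black loupe, 39 mm across, 40 mm tall, behind the work; not part of the job. Origin: centre of its underside.
There are look-alikes about, which are no part of the job. What is shaped like the probe but yellow is not meant.

How it is judged:
By the outcome, as a careful person would: the job done as asked, in the order asked, and still so for the second after the job is handed in, while the arm keeps its last pose, push and grip.
It also fails if it takes over 66 s, if anything falls off the work surface, if the arm or the gripper's body presses on something with over 40 N, if the wrist force passes 120 N, or if a joint passes its speed limit or range.

## Working session

There is one attempt and no reset: what is moved stays moved. The work goes in short steps, Python scripts to look and compute and a tool call to move; the robot and the scene stay as the last step left them, time stands still between calls to the robot, and variables do not carry over. Pictures are saved under pics/ and viewed, at most 10 in all, crops included, and the job is handed in when it is done.

Besides the shell and the picture viewer there is one more tool, called after ">>>" by a JSON object that holds its "api" and its "payload", one argument or row to a line. move_arm: Moves the arm, as the interface text tells. Its arguments: {"type":"object","properties":{"commands":{"type":"array","items":{"type":"array","items":{"type":"array","items":{"type":"number"}}}},"claw":{"type":"number"},"squeeze":{"type":"number"}},"required":["commands"]}

```bash
ls; mkdir -p pics; cat > h.py <<'E'
from rig import *
import numpy as np, cv2
def snap(n):
    c=camera(n); return c
def world(c,Z=None):
    """world xyz for every pixel from range_z"""
    h,w=c["range_z"].shape
    K=np.array(c["camera_matrix"]);D=np.array(c["D"],float)
    u,v=np.meshgrid(np.arange(w),np.arange(h))
    n=cv2.undistortPoints(np.stack([u,v],-1).reshape(-1,1,2).astype(float),K,D).reshape(h,w,2)
    r=c["range_z"]
    P=np.stack([n[...,0]*r,-n[...,1]*r,-r],-1)
    E=np.array(c["extrinsics"])
    return (P-E[:3,3])@E[:3,:3]
def proj(c,p):
    E=np.array(c["extrinsics"]); q=E[:3,:3]@np.array(p,float)+E[:3,3]
    q=q*[1,-1,-1]
    return cv2.projectPoints(q.reshape(1,3),np.zeros(3),np.zeros(3),np.array(c["camera_matrix"]),np.array(c["D"],float))[0].ravel()
E
python3 - <<'E'
from h import *
for n in("top","side"):
    c=camera(n); cv2.imwrite(f"pics/{n}0.png",c["pixels"]); np.save(f"{n}0.npy",world(c))
    print(n,np.array(c["extrinsics"]).round(3).tolist(),c["camera_matrix"])
o=get_obs();print(o)
E
```

```text
pics
top [[-0.028, -1.0, -0.004, 0.07], [0.998, -0.028, 0.048, -0.613], [-0.048, -0.003, 0.999, -1.556], [0.0, 0.0, 0.0, 1.0]] [[414.67590806   0.         277.58512629]
 [  0.         414.67590806 212.0663798 ]
 [  0.           0.           1.        ]]
side [[0.917, -0.399, -0.024, -0.519], [0.24, 0.503, 0.83, -0.279], [-0.319, -0.767, 0.557, -0.988], [0.0, 0.0, 0.0, 1.0]] [[406.71385127   0.         281.33859388]
 [  0.         406.71385127 206.9617297 ]
 [  0.           0.           1.        ]]
{'time': 0.1, 'q': array([ 1.08051351e+00,  5.28364013e-01,  1.43375151e+00,  4.65547035e-05,
        1.18139580e+00, -1.78526491e-01]), 'joint_velocities': array([ 0.00052006, -0.00309739, -0.00306048,  0.00112336,  0.00222359,
        0.00123148]), 'joint_torque': array([ 6.77353328e-04, -4.40987206e+01, -1.77149981e+01,  6.35315641e-02,
        5.33780828e-02, -4.22223263e-05]), 'position': array([0.19154564, 0.59460914, 0.403882  ]), 'tool_rot': array([ 1.55256353e-01,  9.87873749e-01, -8.99132263e-04, -3.35195486e-04]), 'ft_force': array([ 0.12543295, -0.3041137 , -0.41927573]), 'moment': array([-0.01683955, -0.00480646,  0.05259745]), 'grip_force': 0.0, 'grip_width': 0.08697927163808049}
```

View pics/top0.png

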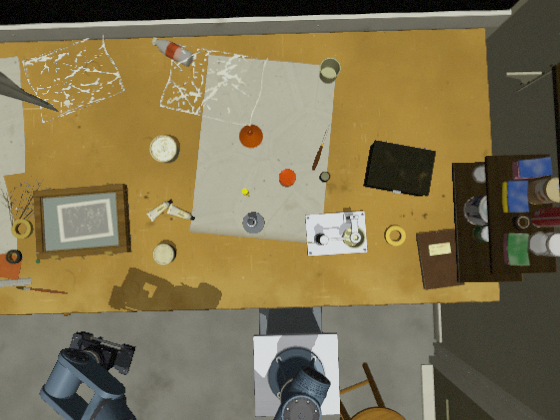

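View pics/side0.png

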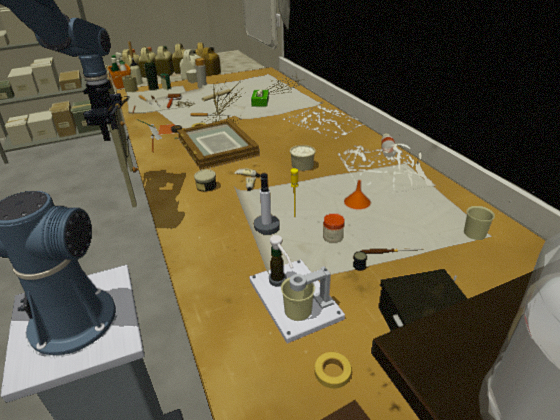

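The top view shows the grey stand with the black-handled probe at (254,222). The station plate is centred at (336,233), with the pump cap at about (321,238) and the guide at about (352,230). In the side view the black-handled probe is at (265,200). The yellow look-alike is at (295,190) in the side view and (245,191) in the top view. The black one is the probe. I'll confirm it in an enlarged crop.

```bash
python3 - <<'E'
from h import *
a=cv2.imread("pics/top0.png")[180:265,235:375]; b=cv2.imread("pics/side0.png")[160:340,230:360]
a=cv2.resize(a,None,fx=3,fy=3,interpolation=2)
b=cv2.resize(b,None,fx=3,fy=3,interpolation=2)
H=max(a.shape[0],b.shape[0]);o=np.zeros((H,a.shape[1]+b.shape[1],3),np.uint8);o[:a.shape[0],:a.shape[1]]=a;o[:b.shape[0],a.shape[1]:]=b
cv2.imwrite("pics/crop.png",o)
W=np.load("top0.npy"); S=np.load("side0.npy")
im=cv2.imread("pics/top0.png"); si=cv2.imread("pics/side0.png")
# base plate 
m=(W[...,2]>.012)&(W[...,2]<.028); m[:205]=0;m[265:]=0;m[:,:295]=0;m[:,378:]=0
r=cv2.minAreaRect(W[m][:,:2].astype(np.float32));print("plate",r,m.sum())
def st(name,W,box,z0,z1):
    u0,u1,v0,v1=box;p=W[v0:v1,u0:u1].reshape(-1,3);p=p[(p[:,2]>z0)&(p[:,2]<z1)]
    if len(p): print(name,len(p),p.mean(0).round(4),((p.max(0)+p.min(0))/2).round(4),(np.ptp(p,0)).round(4))
st("cap top",W,(295,340,205,265),.15,.18)
st("handle top",W,(235,275,200,245),.185,.215)
st("stand top",W,(235,275,200,245),.125,.15)
st("foot",W,(235,275,200,245),.018,.034)
st("guide top",W,(335,378,205,265),.115,.135)
st("cap side",S,(255,300,225,260),.155,.18)
st("handle side",S,(250,278,165,240),.148,.2)
st("tube side",S,(250,278,165,240),.04,.13)
st("foot side",S,(245,285,205,240),.02,.03)
st("guide side",S,(285,330,262,300),.118,.135)
E
```

```text
plate ((0.5297933220863342, -0.16994871199131012), (0.3208840787410736, 0.18854659795761108), 82.53398132324219) 1861
cap top 84 [ 0.5079 -0.1113  0.1591] [ 0.5073 -0.1234  0.1589] [0.0276 0.0669 0.0171]
handle top 36 [0.5763 0.1462 0.1943] [0.5752 0.1457 0.1938] [0.0202 0.0199 0.0141]
stand top 28 [0.5747 0.1415 0.1395] [0.5764 0.1461 0.137 ] [0.0282 0.0282 0.0234]
foot 387 [0.5642 0.1443 0.0253] [0.565  0.1422 0.026 ] [0.1036 0.1465 0.0159]
guide top 176 [ 0.5422 -0.2157  0.1215] [ 0.5422 -0.2175  0.1229] [0.0922 0.0369 0.0155]
cap side 109 [ 0.5089 -0.1105  0.1601] [ 0.509  -0.128   0.1594] [0.0291 0.078  0.0084]
handle side 162 [0.5607 0.0851 0.1728] [0.5435 0.0227 0.1729] [0.0946 0.2665 0.0496]
tube side 261 [0.5748 0.1349 0.0853] [0.578  0.1408 0.0844] [0.0337 0.0283 0.0888]
foot side 327 [0.5669 0.1369 0.0259] [0.5672 0.1578 0.0251] [0.1036 0.1637 0.0099]
guide side 352 [ 0.5417 -0.2194  0.1219] [ 0.5441 -0.2125  0.126 ] [0.0963 0.0505 0.016 ]
```

View pics/crop.png

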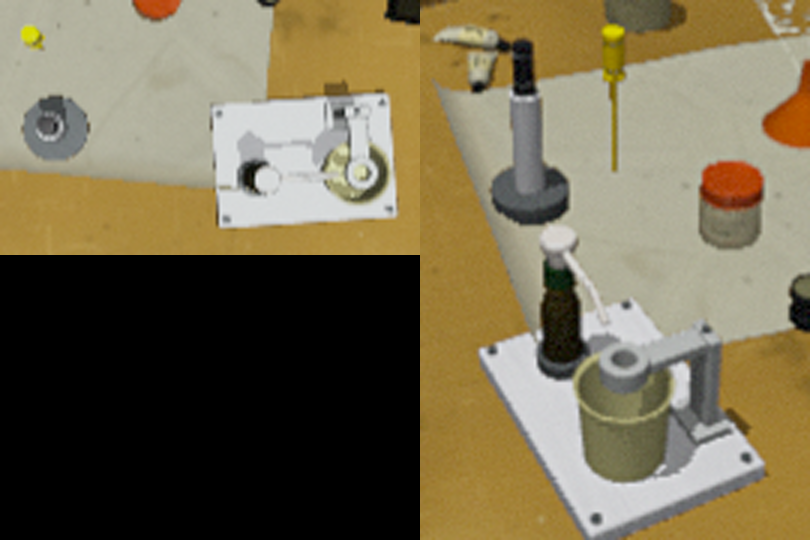

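```bash
cat >> h.py <<'E'
def ray(c,uv,z):
    n=cv2.undistortPoints(np.array(uv,float).reshape(1,1,2),np.array(c["camera_matrix"]),np.array(c["D"],float)).ravel()
    E=np.array(c["extrinsics"]);R=E[:3,:3];o=-R.T@E[:3,3];d=R.T@np.array([n[0],-n[1],-1])
    return o+d*(z-o[2])/d[2]
E
python3 - <<'E'
from h import *
from scipy.optimize import least_squares
t=camera("top");s=camera("side")
T=lambda x,y:(235+(x-1)/3,180+(y-1)/3)
S=lambda x,y:(230+(x-421)/3,160+(y-1)/3)
print("handle",ray(t,T(49,126),.195),ray(s,S(523,46),.195), "tube/shoulder")
print("cap",ray(t,T(267,181),.161),ray(s,S(559,239),.161))
print("guide",ray(t,T(362,173),.124),ray(s,S(625,359),.124))
print("foot",ray(t,T(55,128),.026),ray(s,S(530,193),.026))
for q in[(220,113),(382,102),(226,219),(389,209)]:print("screw",ray(t,T(*q),.02).round(4))
for n,c in(("t",t),("s",s)):
    W=world(c).reshape(-1,3)
    for nm,g,r,z0,z1 in(("cap",(.508,-.105),.022,.157,.166),("guide",(.52,-.22),.023,.119,.128),("handle",(.575,.146),.016,.19,.2)):
        p=W[(W[:,2]>z0)&(W[:,2]<z1)]
        g=np.array(g)
        for _ in range(6):
            q=p[np.hypot(*(p[:,:2]-g).T)<r]; g=(q[:,:2].mean(0))
        print(n,nm,len(q),q.mean(0).round(4),np.ptp(q,0).round(4),(.5*(q.max(0)+q.min(0))).round(4))
E
```

```text
handle [0.57603395 0.1421879  0.195     ] [0.57716174 0.13915954 0.195     ] tube/shoulder
cap [ 0.50721873 -0.10264091  0.161     ] [ 0.5086493  -0.10921924  0.161     ]
guide [ 0.5126122  -0.21805878  0.124     ] [ 0.51433809 -0.22012343  0.124     ]
foot [0.57782629 0.14612597 0.026     ] [0.57357291 0.13217526 0.026     ]
screw [ 0.591  -0.0614  0.02  ]
screw [ 0.5991 -0.2655  0.02  ]
screw [ 0.458  -0.0647  0.02  ]
screw [ 0.4648 -0.2692  0.02  ]
t cap 54 [ 0.5079 -0.1034  0.1609] [0.0276 0.0319 0.0082] [ 0.5072 -0.1054  0.1612]
t guide 61 [ 0.5136 -0.2176  0.1233] [0.0387 0.0361 0.009 ] [ 0.5155 -0.2169  0.1235]
t handle 25 [0.5771 0.1474 0.1946] [0.017  0.0169 0.0086] [0.5768 0.1472 0.1945]
s cap 89 [ 0.5087 -0.1068  0.1612] [0.0276 0.0309 0.0066] [ 0.5093 -0.1048  0.1608]
s guide 152 [ 0.5146 -0.2211  0.1234] [0.042  0.0377 0.0084] [ 0.5164 -0.2194  0.1233]
s handle 35 [0.5782 0.1426 0.1947] [0.0208 0.0254 0.0067] [0.5785 0.1455 0.1939]
```

```bash
cat >> h.py <<'E'
from scipy.spatial.transform import Rotation as Ro
def goto(x,y,z,yaw=None):
    o=get_obs();R=Ro.from_quat(o["tool_rot"]);d=np.array([x,y,z])-o["position"]
    print("t",round(o["time"],2),"pos",o["position"].round(4),"rows:",(R.inv().apply(d)/.04).round(3),"tilt",R.as_matrix()[:,2].round(4), "tooly",R.as_matrix()[:,1].round(4),"F",o["ft_force"].round(2),"grip",o["grip_width"].round(4),o["grip_force"],"q",o["q"].round(3))
    Rt=Ro.from_matrix(np.column_stack([R.as_matrix()[:,0]*[1,1,0],R.as_matrix()[:,1]*[1,1,0],[0,0,-1]]))
    print(" level rotvec",(R.inv()*Rt).as_rotvec().round(4))
E
python3 -c "
from h import *
goto(.508,-.105,.375)"
```

```text
Traceback (most recent call last):
  File "h.py", line 26, in goto
    print("t",round(o["time"],2),"pos",o["position"].round(4),"rows:",(R.inv().apply(d)/.04).round(3),"tilt",R.as_matrix()[:,2].round(4), "tooly",R.as_matrix()[:,1].round(4),"F",o["ft_force"].round(2),"grip",o["grip_width"].round(4),o["grip_force"],"q",o["q"].round(3))
                                                                                                                                                                                                                ^^^^^^^^^^^^^^^^^^^^^
AttributeError: 'float' object has no attribute 'round'
```

>>> {"api": "move_arm", "payload": {
  "commands": [
    [[-12.9,-14.23,0,0,0,0],[-12.9,-14.23,0,0,0,0],[-12.9,-14.23,0,0,0,0],[-12.9,-14.23,0,0,0,0],[-12.9,-14.23,0,0,0,0],[-12.9,-14.23,0,0,0,0],[-12.9,-14.23,0,0,0,0],[-12.9,-14.23,0,0,0,0],[-12.9,-14.23,0,0,0,0],[-12.9,-14.23,0,0,0,0],[-12.9,-14.23,0,0,0,0],[-12.9,-14.23,0,0,0,0]]
  ],
  "claw": 1,
  "squeeze": 10
}}

```text
time: 1.7
position: [0.5012, -0.0907, 0.4048]
tool_rot: [0.156, 0.988, 0.0, 0.0]
ft_force: [1.3, 0.1, 1.2]
grip_width: 0.0004
grip_force: 0.0
```

```bash
python3 -c "
from h import *
goto(.508,-.105,.375)"
```

```text
Traceback (most recent call last):
  File "h.py", line 26, in goto
    print("t",round(o["time"],2),"pos",o["position"].round(4),"rows:",(R.inv().apply(d)/.04).round(3),"tilt",R.as_matrix()[:,2].round(4), "tooly",R.as_matrix()[:,1].round(4),"F",o["ft_force"].round(2),"grip",o["grip_width"].round(4),o["grip_force"],"q",o["q"].round(3))
                                                                                                                                                                                                                ^^^^^^^^^^^^^^^^^^^^^
AttributeError: 'float' object has no attribute 'round'
```

>>> {"api": "move_arm", "payload": {
  "commands": [
    [[0,0,0.3,0,0,0],[0,0,0.6,0,0,0],[0,0,0.7,0,0,0],[0,0,0.7,0,0,0]]
  ]
}}

```text
time: 2.2
position: [0.5002, -0.0872, 0.3764]
tool_rot: [0.154, 0.988, 0.0, -0.001]
ft_force: [-0.3, -0.8, 0.4]
grip_width: 0.0003
grip_force: 0.0
```

```bash
sed -i 's/o\["grip_width"\].round(4)/round(o["grip_width"],4)/' h.py; python3 - <<'E'
from h import *
goto(.508,-.105,.350)
c=camera("side"); W=world(c).reshape(-1,3)
im=c["pixels"]; cv2.imwrite("pics/press.png",cv2.resize(im[150:330,200:340],None,fx=4,fy=3.3,interpolation=2)[:600])
c=camera("top"); im=c["pixels"]
E
```

```text
t 2.2 pos [ 0.5002 -0.0872  0.3764] rows: [-0.324 -0.364  0.658] tilt [-1.4e-03  7.0e-04 -1.0e+00] tooly [3.050e-01 9.524e-01 2.000e-04] F [-0.27 -0.8   0.44] grip 0.0003 0.0 q [-0.393  0.411  1.754  0.     0.979 -1.654]
 level rotvec [ 0.0002 -0.0016  0.    ]
```

View pics/press.png

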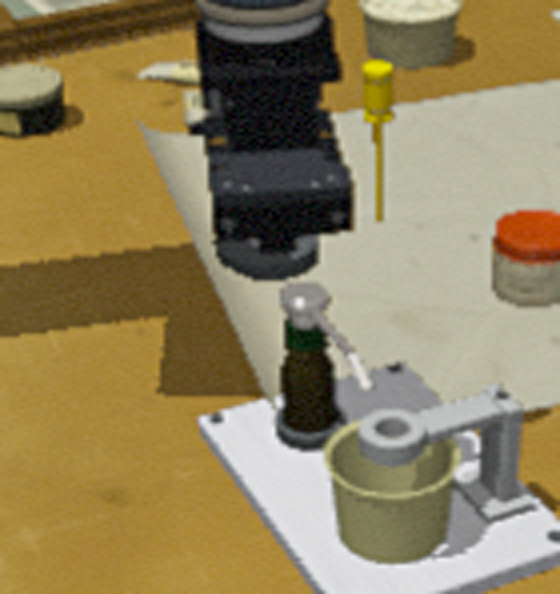

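The gripper hangs above and to the left of the pump cap, which is at (305,298) in this crop; the guide is at (390,430). I'll align and press in steps.

>>> {"api": "move_arm", "payload": {
  "commands": [
    [[-0.32,-0.36,0,0,0,0],[-0.32,-0.36,0.2,0,0,0],[-0.32,-0.36,0.5,0,0,0],[-0.32,-0.36,0.7,0,0,0],[-0.32,-0.36,0.8,0,0,0],[-0.32,-0.36,0.9,0,0,0],[-0.32,-0.36,0.95,0,0,0],[-0.32,-0.36,1.0,0,0,0],[-0.32,-0.36,1.0,0,0,0],[-0.32,-0.36,1.0,0,0,0]]
  ]
}}

```text
time: 3.55
position: [0.5081, -0.106, 0.3368]
tool_rot: [0.155, 0.988, 0.0, -0.001]
ft_force: [-2.7, 0.9, 3.5]
grip_width: 0.0005
grip_force: 2.2
```

```bash
python3 -c "
from h import *
goto(.508,-.105,.333)"
```

```text
t 3.55 pos [ 0.5081 -0.106   0.3368] rows: [0.009 0.022 0.096] tilt [-1.e-03  5.e-04 -1.e+00] tooly [3.067e-01 9.518e-01 2.000e-04] F [-2.66  0.93  3.54] grip 0.0005 2.157353014147816 q [-0.421  0.484  1.765  0.     0.894 -1.68 ]
 level rotvec [ 0.0002 -0.0011  0.    ]
```

>>> {"api": "move_arm", "payload": {
  "commands": [
    [[0,0,0.05,0,0,0],[0,0,0.1,0,0,0],[0,0,0.1,0,0,0],[0,0,0.13,0,0,0],[0,0,0.13,0,0,0],[0,0,0.13,0,0,0]]
  ]
}}

```text
time: 4.3
position: [0.5083, -0.106, 0.3334]
tool_rot: [0.155, 0.988, -0.0, 0.0]
ft_force: [-6.2, 2.3, 17.3]
grip_width: 0.0007
grip_force: 8.8
```

>>> {"api": "move_arm", "payload": {
  "commands": [
    [[0,0,-0.15,0,0,0],[0,0,-0.5,0,0,0],[0,0,-1.2,0,0,0],[0,0,-2.2,0,0,0],[0,0,-2.2,0,0,0]]
  ]
}}

```text
time: 4.92
position: [0.5101, -0.1069, 0.4231]
tool_rot: [0.155, 0.988, -0.001, 0.005]
ft_force: [-0.2, -0.3, 0.5]
grip_width: 0.0005
grip_force: 0.0
```

```bash
python3 - <<'E'
from h import *
goto(.577,.145,.42)
W=world(camera("side")).reshape(-1,3)
q=W[(np.hypot(W[:,0]-.508,W[:,1]+.105)<.02)&(W[:,2]>.14)&(W[:,2]<.18)];print(len(q),np.median(q[:,2]),q.mean(0))
E
```

```text
t 4.92 pos [ 0.5101 -0.1069  0.4231] rows: [0.341 6.508 0.066] tilt [ 0.0098 -0.0044 -0.9999] tooly [ 0.3068  0.9518 -0.0012] F [-0.25 -0.28  0.49] grip 0.0005 0.0 q [-0.421  0.363  1.672 -0.     1.095 -1.68 ]
 level rotvec [-0.0012  0.0107  0.    ]
128 0.16063723917922215 [ 0.50791727 -0.10883427  0.15806879]
```

>>> {"api": "move_arm", "payload": {
  "commands": [
    [[0.28,6.5,-0.3,0,0,0],[0.28,6.5,-0.3,0,0,0],[0.28,6.5,-0.3,0,0,0],[0.28,6.5,-0.3,0,0,0],[0.28,6.5,-0.3,0,0,0],[0.28,6.5,-0.3,0,0,0],[0.28,6.5,-0.3,0,0,0],[0.28,6.5,-0.3,0,0,0]]
  ],
  "claw": -0.1
}}

```text
time: 5.98
position: [0.5775, 0.1431, 0.4314]
tool_rot: [0.156, 0.988, -0.0, -0.0]
ft_force: [0.6, 0.1, -0.7]
grip_width: 0.0477
grip_force: 0.0
```

```bash
python3 - <<'E'
from h import *
goto(.577,.145,.336)
c=camera("side");im=c["pixels"]
print([proj(c,p) for p in((.577,.145,.172),(.577,.145,.25))])
cv2.imwrite("pics/grasp.png",cv2.resize(im[110:250,200:340],None,fx=4,fy=4,interpolation=2))
E
```

```text
t 5.97 pos [0.5775 0.1431 0.4314] rows: [0.025 0.044 2.384] tilt [-6.e-04 -4.e-04 -1.e+00] tooly [ 3.090e-01  9.511e-01 -6.000e-04] F [ 0.58  0.05 -0.69] grip 0.0477 0.0 q [ 0.055  0.458  1.48  -0.     1.204 -1.201]
 level rotvec [-0.0006 -0.0005 -0.    ]
[array([263.58742319, 181.0062554 ]), array([262.26901838, 157.03155449])]
```

View pics/grasp.png

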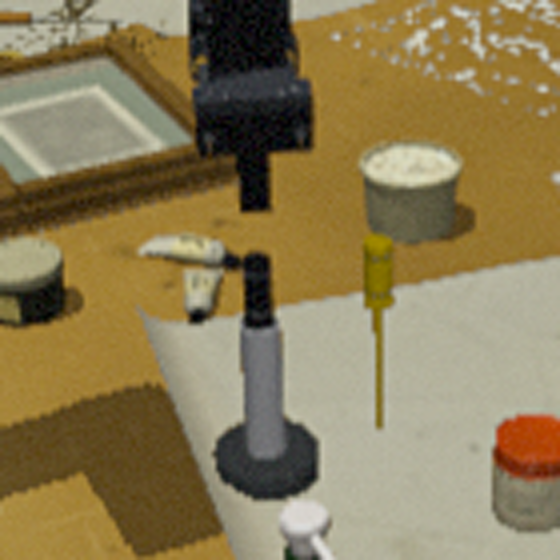

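The fingertip at (255,205) hangs straight above the black handle at (258,290), which is the probe in the grey tube. The yellow look-alike at (378,270) is well away. Now down and grip.

>>> {"api": "move_arm", "payload": {
  "commands": [
    [[0,0.04,0.6,0,0,0],[0,0.04,1.2,0,0,0],[0,0.04,1.8,0,0,0],[0,0.04,2.2,0,0,0],[0,0.04,2.38,0,0,0],[0,0.04,2.38,0,0,0],[0,0.04,2.38,0,0,0]]
  ]
}}

```text
time: 6.9
position: [0.5784, 0.1462, 0.3372]
tool_rot: [0.155, 0.988, 0.0, 0.001]
ft_force: [1.0, 0.3, 0.6]
grip_width: 0.0479
grip_force: 0.0
```

>>> {"api": "move_arm", "payload": {
  "commands": [
    [[0,0,0,0,0,0],[0,0,0,0,0,0],[0,0,0,0,0,0],[0,0,0,0,0,0],[0,0,0,0,0,0],[0,0,0,0,0,0]]
  ],
  "claw": 1,
  "squeeze": 25
}}

```text
time: 7.65
position: [0.578, 0.1462, 0.3365]
tool_rot: [0.155, 0.988, 0.0, 0.0]
ft_force: [0.5, 0.1, 1.8]
grip_width: 0.0212
grip_force: 25.0
```

```bash
python3 - <<'E'
from h import *
goto(.577,.145,.336)
E
```

```text
t 7.65 pos [0.578  0.1462 0.3365] rows: [ 0.015 -0.037  0.013] tilt [ 1.e-04 -0.e+00 -1.e+00] tooly [0.3068 0.9518 0.    ] F [0.46 0.13 1.8 ] grip 0.0212 24.997758879326284 q [ 0.061  0.573  1.572 -0.     0.997 -1.198]
 level rotvec [ 0.      0.0001 -0.    ]
```

>>> {"api": "move_arm", "payload": {
  "commands": [
    [[0,0,-0.2,0,0,0],[0,0,-0.6,0,0,0],[0,0,-1.0,0,0,0],[0,0,-1.5,0,0,0],[0,0,-2.0,0,0,0],[0,0,-2.5,0,0,0],[0,0,-3.0,0,0,0],[0,0,-3.5,0,0,0],[0,0,-4.0,0,0,0],[0,0,-4.3,0,0,0],[0,0,-4.4,0,0,0],[0,0,-4.4,0,0,0]]
  ]
}}

```text
time: 9.15
position: [0.5779, 0.1462, 0.5123]
tool_rot: [0.155, 0.988, -0.0, -0.0]
ft_force: [0.8, -0.3, -1.1]
grip_width: 0.0212
grip_force: 25.0
```

```bash
python3 - <<'E'
from h import *
goto(.514,-.219,.512)
E
```

```text
t 9.15 pos [0.5779 0.1462 0.5123] rows: [-1.282e+00 -9.180e+00  7.000e-03] tilt [-3.e-04 -0.e+00 -1.e+00] tooly [ 3.068e-01  9.518e-01 -1.000e-04] F [ 0.85 -0.27 -1.1 ] grip 0.0212 24.99737962614745 q [ 0.061  0.386  1.368 -0.     1.388 -1.198]
 level rotvec [-0.0001 -0.0003  0.    ]
```

Move smoothly (about 40 mm per row) to above the guide.

>>> {"api": "move_arm", "payload": {
  "commands": [
    [[-0.06,-0.4,0,0,0,0],[-0.18,-1.3,0,0,0,0],[-0.35,-2.5,0,0,0,0],[-0.52,-3.7,0,0,0,0],[-0.69,-4.9,0,0,0,0],[-0.85,-6.1,0,0,0,0],[-1.02,-7.3,0,0,0,0],[-1.16,-8.3,0,0,0,0],[-1.25,-8.95,0,0,0,0],[-1.28,-9.18,0,0,0,0],[-1.28,-9.18,0,0,0,0],[-1.28,-9.18,0,0,0,0]]
  ]
}}

```text
time: 10.65
position: [0.5141, -0.218, 0.5122]
tool_rot: [0.155, 0.988, 0.0, -0.0]
ft_force: [0.5, -0.4, -0.5]
grip_width: 0.0214
grip_force: 25.0
```

```bash
python3 - <<'E'
from h import *
goto(.514,-.219,.512)
c=camera("side");im=c["pixels"]
print([proj(c,p).round(1) for p in((.514,-.219,.124),(.514,-.219,.194),(.514,-.219,.314))])
cv2.imwrite("pics/over.png",cv2.resize(im[180:320,250:380],None,fx=4,fy=4,interpolation=2))
W=world(c).reshape(-1,3)
for z0,z1 in((.2,.22),(.22,.24),(.24,.26),(.26,.28),(.28,.3),(.3,.312)):
    q=W[(np.hypot(W[:,0]-.514,W[:,1]+.219)<.025)&(W[:,2]>z0)&(W[:,2]<z1)];print(z0,len(q),q.mean(0).round(4) if len(q) else 0)
q=W[(np.hypot(W[:,0]-.514,W[:,1]+.219)<.012)&(W[:,2]>.14)];print("min z",q[:,2].min())
E
```

```text
t 10.65 pos [ 0.5141 -0.218   0.5122] rows: [-0.005 -0.024  0.004] tilt [-4.e-04  9.e-04 -1.e+00] tooly [3.059e-01 9.521e-01 7.000e-04] F [ 0.52 -0.45 -0.46] grip 0.0214 24.997173403389752 q [-0.601  0.328  1.459  0.     1.355 -1.861]
 level rotvec [ 0.0007 -0.0007  0.    ]
[array([297.7, 279.1]), array([297.6, 255.4]), array([297.6, 209.3])]
0.2 29 [ 0.5132 -0.2199  0.2096]
0.22 30 [ 0.5131 -0.2202  0.2301]
0.24 30 [ 0.5132 -0.2204  0.25  ]
0.26 32 [ 0.5133 -0.2201  0.2699]
0.28 32 [ 0.5131 -0.2205  0.2903]
0.3 16 [ 0.5131 -0.2205  0.3051]
min z 0.196780538536495
```

View pics/over.png

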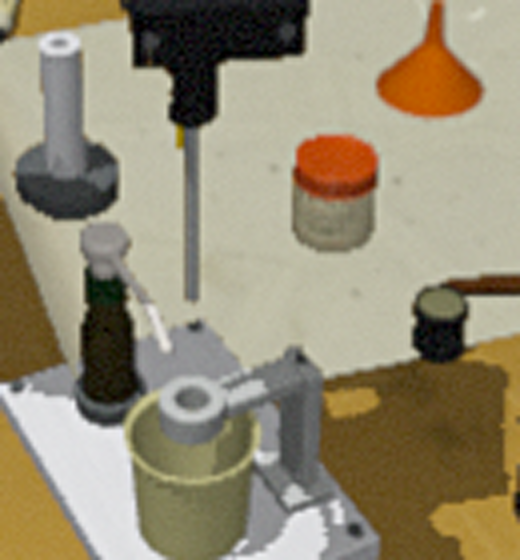

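The probe hangs upright with its tip at (192,298), straight above the guide hole at (190,402). I'll refine the hole centre with rectified views at z = 0.124.

```bash
python3 - <<'E'
from h import *
out=[]
g=np.arange(-30,30,.15)/1000
for n,im in(("top",cv2.imread("pics/top0.png")),("side",None)):
    c=camera(n); im=c["pixels"] if im is None else im
    X,Y=np.meshgrid(g,g) # cols: -y world ; rows: -x
    P=np.stack([.514-Y,-.219-X,np.full_like(X,.124)],-1).reshape(-1,3)
    E=np.array(c["extrinsics"]);q=(P@E[:3,:3].T+E[:3,3])*[1,-1,-1]
    uv=cv2.projectPoints(q,np.zeros(3),np.zeros(3),np.array(c["camera_matrix"]),np.array(c["D"],float))[0].reshape(*X.shape,2).astype(np.float32)
    r=cv2.remap(im,uv[...,0],uv[...,1],cv2.INTER_CUBIC)
    for k in(10,19):cv2.circle(r,(200,200),int(k/.15),(0,0,255),1)
    out.append(r)
cv2.imwrite("pics/rect.png",np.hstack(out))
E
```

```text
(no output)
```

View pics/rect.png

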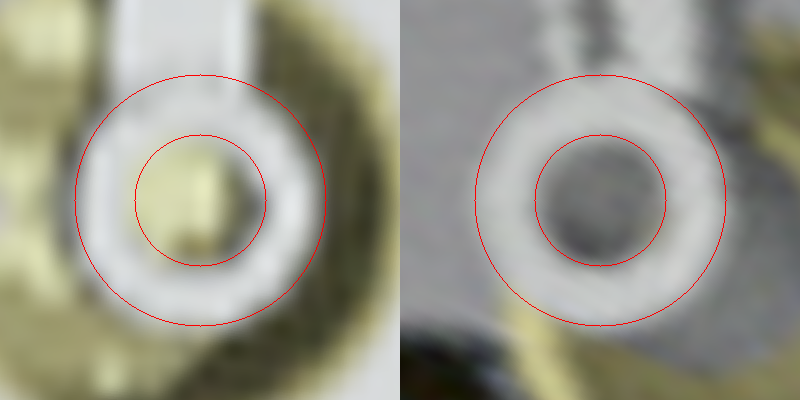

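Both rectified views put the hole at (0.514, -0.219) to within about 0.6 mm, and the rod is within 1 mm of that. Lowering to just above the mouth, then checking.

>>> {"api": "move_arm", "payload": {
  "commands": [
    [[0,-0.02,0.1,0,0,0],[0,-0.02,0.4,0,0,0],[0,-0.02,0.7,0,0,0],[0,-0.02,1.0,0,0,0],[0,-0.02,1.25,0,0,0],[0,-0.02,1.4,0,0,0],[0,-0.02,1.4,0,0,0],[0,-0.02,1.4,0,0,0],[0,-0.02,1.4,0,0,0]]
  ]
}}

```text
time: 11.92
position: [0.514, -0.2198, 0.4569]
tool_rot: [0.155, 0.988, -0.0, 0.001]
ft_force: [-0.3, 0.7, -1.2]
grip_width: 0.0213
grip_force: 25.0
```

```bash
python3 - <<'E'
from h import *
goto(.514,-.219,.376)
W=world(camera("side")).reshape(-1,3)
for z0,z1 in((.15,.17),(.17,.19),(.19,.21),(.21,.23),(.23,.25)):
    q=W[(np.hypot(W[:,0]-.514,W[:,1]+.219)<.02)&(W[:,2]>z0)&(W[:,2]<z1)];print(z0,len(q),q.mean(0).round(4)+[.0012,.003,0])
q=W[(np.hypot(W[:,0]-.514,W[:,1]+.219)<.008)&(W[:,2]>.128)];print("min z",q[:,2].min())
E
```

```text
t 11.93 pos [ 0.514  -0.2198  0.4569] rows: [0.007 0.02  2.022] tilt [ 9.e-04 -7.e-04 -1.e+00] tooly [ 3.068e-01  9.518e-01 -4.000e-04] F [-0.35  0.73 -1.23] grip 0.0213 24.997044503688812 q [-0.604  0.38   1.537 -0.     1.224 -1.863]
 level rotvec [-0.0004  0.0011  0.    ]
0.15 26 [ 0.5155 -0.2196  0.1596]
0.17 30 [ 0.5158 -0.2194  0.1797]
0.19 28 [ 0.5153 -0.2198  0.2007]
0.21 29 [ 0.5158 -0.2194  0.22  ]
0.23 30 [ 0.5155 -0.2197  0.2401]
min z 0.14260662677474858
```

>>> {"api": "move_arm", "payload": {
  "commands": [
    [[0.02,0.01,0.05,0,0,0],[0.02,0.01,0.2,0,0,0],[0.02,0.01,0.4,0,0,0],[0.02,0.01,0.65,0,0,0],[0.02,0.01,0.9,0,0,0],[0.02,0.01,1.15,0,0,0],[0.02,0.01,1.4,0,0,0],[0.02,0.01,1.65,0,0,0],[0.02,0.01,1.85,0,0,0],[0.02,0.01,1.97,0,0,0],[0.02,0.01,2.02,0,0,0],[0.02,0.01,2.02,0,0,0]]
  ]
}}

```text
time: 13.48
position: [0.5133, -0.2191, 0.3756]
tool_rot: [0.155, 0.988, -0.0, 0.0]
ft_force: [-0.2, -0.2, -1.3]
grip_width: 0.0218
grip_force: 25.0
```

>>> {"api": "move_arm", "payload": {
  "commands": [
    [[0,0,0,0,0,0],[0,0,0,0,0,0],[0,0,0,0,0,0],[0,0,0,0,0,0],[0,0,0,0,0,0],[0,0,0,0,0,0]]
  ]
}}

```text
time: 14.22
position: [0.5132, -0.2191, 0.3755]
tool_rot: [0.155, 0.988, 0.0, -0.0]
ft_force: [-0.2, 1.0, -0.6]
grip_width: 0.0212
grip_force: 25.0
```

```bash
python3 - <<'E'
from h import *
goto(.514,-.219,.376)
c=camera("side");W=world(c);cv2.imwrite("pics/fin.png",cv2.resize(c["pixels"][200:320,250:370],None,fx=5,fy=5,interpolation=2))
W=W.reshape(-1,3)
for z0,z1 in((.13,.15),(.15,.17)):
    q=W[(np.hypot(W[:,0]-.514,W[:,1]+.219)<.012)&(W[:,2]>z0)&(W[:,2]<z1)];print(z0,len(q),q.mean(0).round(4)+[.0012,.003,0])
E
```

```text
t 14.22 pos [ 0.5132 -0.2191  0.3755] rows: [-0.018  0.008 -0.012] tilt [-0.  0. -1.] tooly [0.3068 0.9518 0.    ] F [-0.21  1.   -0.58] grip 0.0212 24.997101305052638 q [-0.604  0.475  1.633  0.     1.034 -1.863]
 level rotvec [ 0. -0.  0.]
0.13 27 [ 0.5139 -0.2182  0.14  ]
0.15 28 [ 0.5137 -0.2179  0.1603]
```

View pics/fin.png

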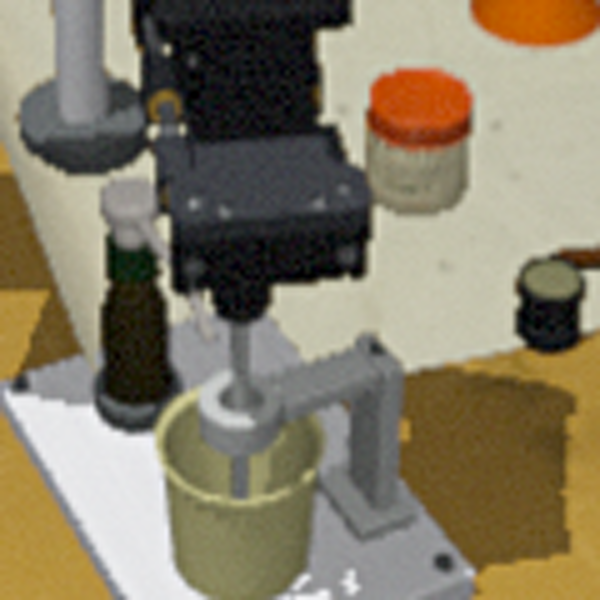

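The rod stands upright in the middle of the guide hole, at about (240,400), and its lower part shows inside the beaker. The tip is near z = 0.060 and nothing is touching. Handing in.

```bash
python3 -c "
from rig import *
print(hand_in())"
```

```text
the job is handed in; nothing more can be done
None
```

The job is handed in: I pressed the pump cap until the force reached 17 N (spring needs 6 N), and it sprang back. The probe is held still and upright within about 1 mm of the guide's centre, its tip about halfway down the beaker, with no sign of contact and 14 s of the 66 s used.

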